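# Sweep the keel-bolt nuts into the parts well and fold the flap shut

### The arm

A 6-joint arm with a two-finger parallel gripper is mounted at the origin on the work surface. World frame = base frame: x ahead of the robot, y to its left, z up, the work surface at z = 0. Lengths are in mm, angles in rad, forces in N, time in s.
With the tool pointing down it reaches from about 375 to 750 mm from the base axis. Payload 9 kg.
Tool frame: the origin (TCP) lies on the centre line of the jaws, within the pads' length; the fingertips stand 19 mm ahead of it and the grasp point (between the pads) is the TCP (arm.nose_length is the distance from the TCP to the fingertips, in mm); z points along the fingers, y is the direction in which the jaws open and shut (so a half turn about z gives the same grasp; the last joint's range is limited). The gripper opens to 85 mm and grips with 20 to 120 N. Pads are 22 mm wide; open, the fingers measure 114 mm over their backs; the gripper's body (76 mm by 85 mm) begins 54 mm behind the grasp point. The pads swing forward as they close: fully open they stand 13 mm farther back than shut.
Start: joints at [-1.523, 0.104, 0.097, 1.564, 0, 1.353], TCP at [157.617, -578.957, 250.331] pointing down, gripper open.
Joint ranges: [-2.99, 2.99], [-0.84, 1.86], [-1.1, 1.16], [-1.84, 2.11], [-1.51, 1.56], [-3.14, 3.14]. Speed limits (rad/s): [2.22, 2.22, 2.57, 3.14, 3.14, 3.14].

### API

Orientations are given as a unit quaternion [x, y, z, w].
In Python, from plant import arm gives the robot as it stands.
- The arm moves only by the shell command python3 -m pendant 'ROWS' [FORCE]. ROWS is text: rows parted by semicolons, each of 7 numbers parted by spaces: the shift along the tool's x, y, z in mm, then the turn, a rotation vector about the tool's x, y, z in rad, then the closure, from 0 (fully open) to 1 (shut). In form: dx dy dz rx ry rz grip; .... A call has 1 to 5 rows; each row shifts and turns the pose as measured when the row begins, along the tool's axes as they then stand; what a row does not reach is not made up. A row lasts 1/10 s, in which the tool goes at most 50 mm and 8.59 degrees, less where a joint would pass 70% of its speed; a pose out of reach is approached as far as the arm can. A call with a gripper value outside its range is refused whole. The fingers move at their own pace and stop on an object; FORCE is the grip in N (left out, the last holds). Time passes only in rows, so rows that do not move let the fingers close. It gives the time, the measured TCP pose, the force and the opening at its end, in the units of the state.
- arm.state(): the state, without advancing time (a new reading comes with each control period).
- arm.camera(name): name is "scene" or "top" or "wrist"; returns the picture (480x640x3 uint8, red, green, blue); there is no depth.
- arm.calibration(name): a dict with "vfov" (degrees; the focal length in pixels is half the picture's height over the tangent of half this angle, whatever the lens; pixels are square), "cx", "cy" (the principal point, pixels), "extrinsics" (4x4, takes a point from camera to world coordinates). Camera axes: x right, y up, looking along -z (the intrinsics and any distortion apply to the point x, -y, -z); pixel columns grow to the right and rows downward; lengths in mm; the calibration is good to about 2 mm. The wrist camera is an equidistant fisheye: a pixel r from the principal point sees the ray r / f radians off the axis. A picture is of the moment at which its call begins: read the wrist's pose just before it. calibration takes no time and is no camera call; for the wrist camera it gives the pose at the moment of the call.
- arm.hand_in(): hands the job in, once; it reports no verdict.
The state is a dict: "time_s": time; "joint_positions": joint angles; "joint_velocities": joint speeds; "tau": joint torques, N m; "tcp_pos": TCP position; "tool_rot": TCP orientation; "contact_force": force on the tool from outside, world axes, zero at the start; "ft_torque": the same for the moment, N m; "width": finger opening in mm.
Only numpy, scipy, OpenCV 4.12 (cv2) and the standard library are available. Lean on these libraries where they do the work, as an engineer would, in place of code of your own. Each camera call takes 0.05 s, during which the arm holds its last target.

### The job

Clear the drafting board: with the gripper's fingers closed, sweep the four bronze nuts across the board into the open parts well at its left-hand end, then push the plywood flap over and press it gently down flush to cover the well. Only push things with the fingers: do not grip, pinch or pick up anything, and leave the lead weight, the anchor and everything else where they are.

Things in the scene. Friction and masses are not known exactly. Their poses are not given: they have to be found in the camera images.
- board: teak drafting board fixed on the table, 320 mm along its x, 520 mm along its y (y = -280 to +240 mm), 76 mm high, with a pale green working face at z = 76 mm. Origin on the underside, axes along the edges; +y points to the end with the parts well (robot's left at yaw 0), +z up. All board coordinates below are in this frame
- well_lip (a point): middle of the parts well's near edge, on the board's face at board (0, 85, 76) mm, axes as the board. The well is an open pocket from here towards +y: x from -112 to +112 mm, y from 85 to 200 mm, floor at z = 6 mm. This edge has no rim, so a nut swept over it drops in. Ledges for the flap are at the two x ends only
- flap (a joint): opening angle of the plywood flap, rad: 0 = shut, flush with the board's face; pi/2 = upright; starts at 1.6 to 1.95 leaning outward, stop at 2.0. Stiff friction hinges: it stays at any angle it is left, and takes about 2 to 4 N near its free edge to move either way. Plain flat board, 244 mm along x, 113.5 mm from hinge line to free edge, 9 mm thick
- flap_hinge (a point): middle of the flap's hinge line, at board (0, 200, 76) mm, axes as the board; the line runs along the board's x, on the far side of the well from the nuts
- flap_edge (a point): middle of the flap's free edge, on the face that is uppermost when shut (when open, this face looks outward, to the board's +y). When shut it lies at board (0, 86.5, 76) mm
- nut1_mid (a point): centre of a bronze hexagon nut lying flat on the board: 30 mm across the flats, 34.6 mm across the corners, 16 mm high with a 20 mm hole, about 63 g; it slides when pushed. Centre 8 mm above the board's face
- nut2_mid (a point): centre of a bronze hexagon nut lying flat on the board: 30 mm across the flats, 34.6 mm across the corners, 16 mm high with a 20 mm hole, about 63 g; it slides when pushed. Centre 8 mm above the board's face
- nut3_mid (a point): centre of a bronze hexagon nut lying flat on the board: 30 mm across the flats, 34.6 mm across the corners, 16 mm high with a 20 mm hole, about 63 g; it slides when pushed. Centre 8 mm above the board's face
- nut4_mid (a point): centre of a bronze hexagon nut lying flat on the board: 30 mm across the flats, 34.6 mm across the corners, 16 mm high with a 20 mm hole, about 63 g; it slides when pushed. Centre 8 mm above the board's face
- anchor: cast brass anchor paperweight lying flat on the board near its right-hand end, 110 x 75 mm, 12 mm high. Origin under its centre. To be left alone
- duck1: lead lofting weight (a 'duck'), grey, standing on the board between the nuts; 36 mm wide, 39 mm high, 118 mm long with its thin brass hook along its own +x (the hook reaches 66 mm from the origin, the tail 52 mm). Origin under its centre. To be left alone
- duck2: a second lead lofting weight like duck1, on the table left of the board. To be left alone
- mug: blue glazed mug, 80 mm across, 95 mm high, with pencils standing to 185 mm, on the table left of the board. Origin under its centre. To be left alone
- mallet: black rubber mallet lying on the table right of the board, head 60 x 95 mm and 60 mm high at its origin, wooden handle 280 mm along its own -x. To be left alone
- jig: maple frame jig (base 80 x 210 mm with a curved row of blocks, 48 mm high) on the table beyond the board. To be left alone
- plane: steel and brass block plane, 160 x 50 mm, 50 mm high, on the table to the right. To be left alone

How it is judged:
By the outcome, as a careful person would: the job done as asked, in the order asked, and still so for the second after the job is handed in, with the robot touching nothing.
It also fails if it takes over 67 s, if anything falls off the work surface, if the arm or the gripper's body presses on something with over 40 N, if the wrist force passes 120 N, or if a joint passes its speed limit or range.

## Working session

There is one attempt and no reset: what is moved stays moved. The work goes in short steps, Python scripts to look and compute and a shell command to move; the robot and the scene stay as the last step left them, time stands still between calls to the robot, and variables do not carry over. Pictures are saved under pics/ and viewed, and the job is handed in when it is done.

```bash
ls; mkdir -p pics; python3 - <<'E'
from plant import arm
import cv2
print(arm.state()); print(arm.nose_length)
for n in ("scene","top"):
    im=arm.camera(n); cv2.imwrite(f"pics/{n}0.png",im[:,:,::-1]); c=arm.calibration(n); print(n,c)
E
```

```text
pics
{'time_s': 0.0, 'joint_positions': array([-1.52272909e+00,  1.04742545e-01,  9.64327577e-02,  1.56389687e+00,
       -3.57897597e-05,  1.35309927e+00]), 'joint_velocities': array([-0.00141782, -0.00082107,  0.00049215, -0.00051882, -0.00069938,
        0.00088417]), 'tau': array([ 2.12934938e-03, -5.56932485e+01,  5.03647506e+01,  1.71372708e-02,
        4.64401467e-05,  3.00790624e-06]), 'tcp_pos': array([ 157.57296499, -578.60311994,  249.47689556]), 'tool_rot': array([ 9.91183903e-01,  1.32491407e-01,  4.19063936e-05, -7.04147476e-04]), 'contact_force': array([-0.08279714,  0.20603533, -0.23202157]), 'ft_torque': array([ 0.02430451,  0.06263669, -0.01951163]), 'width': 85.5411155390148}
19.0
scene {'vfov': 57.769180891320445, 'cx': 322.21286684681525, 'cy': 231.86062233512357, 'extrinsics': array([[ 8.68079686e-01, -3.58885821e-01,  3.42984879e-01,
         9.61017501e+02],
       [ 4.96083480e-01,  6.01519480e-01, -6.26159322e-01,
        -6.50415455e+02],
       [ 1.84076161e-02,  7.13705319e-01,  7.00204168e-01,
         8.15662562e+02],
       [ 0.00000000e+00,  0.00000000e+00,  0.00000000e+00,
         1.00000000e+00]])}
top {'vfov': 46.816825769314796, 'cx': 321.78202559097633, 'cy': 233.87948409797616, 'extrinsics': array([[ 3.08195949e-03,  9.92215440e-01, -1.24495071e-01,
         4.02608869e+02],
       [-9.99983667e-01,  2.45872579e-03, -5.15942883e-03,
        -1.45659374e+01],
       [-4.81316570e-03,  1.24508939e-01,  9.92206812e-01,
         1.74890842e+03],
       [ 0.00000000e+00,  0.00000000e+00,  0.00000000e+00,
         1.00000000e+00]])}
```

View pics/scene0.png

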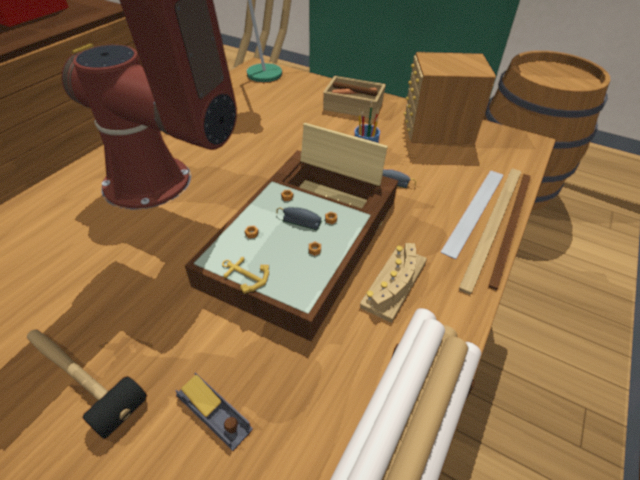

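View pics/top0.png

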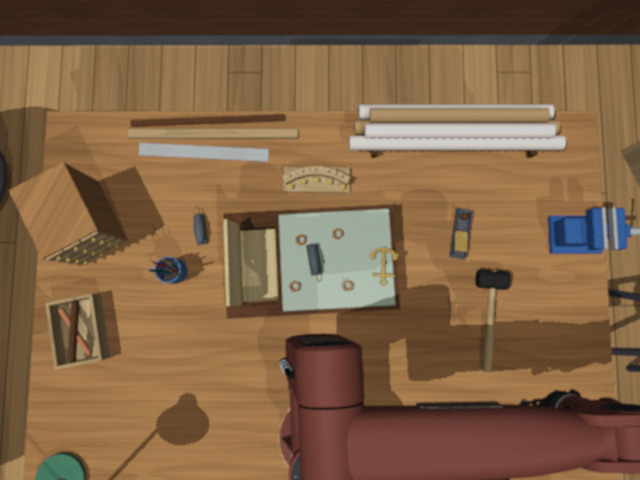

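```bash
python3 -c "
import cv2
im=cv2.imread('pics/top0.png')
c=im[120:330,190:460]; cv2.imwrite('pics/topc.png',cv2.resize(c,None,fx=2.9,fy=2.85,interpolation=cv2.INTER_CUBIC))"
```

```text
(no output)
```

View pics/topc.png

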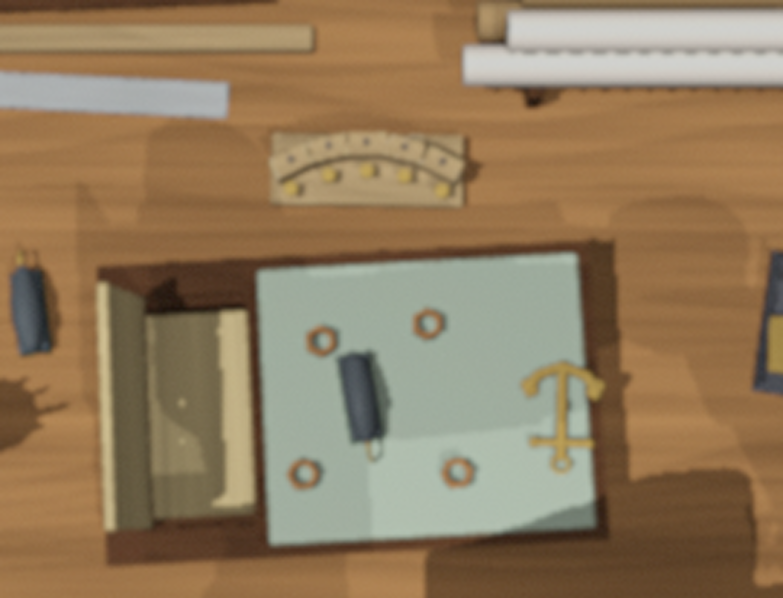

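```bash
cat > h.py <<'E'
import numpy as np, cv2
from scipy.optimize import least_squares
from scipy.spatial.transform import Rotation as R
def unproj(cal,uv,z):
    f=240/np.tan(np.radians(cal['vfov'])/2); E=np.array(cal['extrinsics'])
    d=np.array([(uv[0]-cal['cx'])/f,-(uv[1]-cal['cy'])/f,-1.])
    d=E[:3,:3]@d; o=E[:3,3]; return o+d*(z-o[2])/d[2]
def proj(cal,p):
    f=240/np.tan(np.radians(cal['vfov'])/2); E=np.array(cal['extrinsics'])
    q=E[:3,:3].T@(np.asarray(p)-E[:3,3]); return np.array([cal['cx']+f*q[0]/-q[2],cal['cy']+f*(-q[1])/-q[2]])
E
python3 - <<'E'
from h import *
from plant import arm
c=arm.calibration('top')
def cr(u,v): return (u/2.9+190,v/2.8476+120)
B={(160,-280):(612,241),(-160,-280):(606,538),(-160,240):(107,563),(160,240):(98,268)}
W={k:unproj(c,cr(*v),76)[:2] for k,v in B.items()}
for k in W: print(k,W[k].round(1))
def res(p):
    x,y,t=p; M=np.array([[np.cos(t),-np.sin(t)],[np.sin(t),np.cos(t)]])
    return np.concatenate([M@np.array(k)+[x,y]-W[k] for k in W])
s=least_squares(res,[560,0,0]); print(s.x,s.fun.round(1))
x,y,t=s.x; M=np.array([[np.cos(t),-np.sin(t)],[np.sin(t),np.cos(t)]])
for n,uv,z in [('nA',(322,340),92),('nB',(429,323),92),('nC',(305,473),92),('nD',(458,472),92),('duck head',(355,355),110),('ducktail',(365,438),100),('hook',(375,455),85),('green',(257,269),76),('g',(577,253),76),('g',(597,528),76),('g',(268,545),76),('anch',(562,366),88),('anchl',(523,388),88),('anchr',(565,468),88),('flaptopL',(98,283),185),('flaptopR',(106,530),185)]:
    w=unproj(c,cr(*uv),z)[:2]; print(n,w.round(1),(M.T@(w-[x,y])).round(1))
E
```

```text
(160, -280) [ 703.3 -248.1]
(-160, -280) [ 387.  -237.2]
(-160, 240) [359.4 276.8]
(160, 240) [672.7 293.9]
[5.29751612e+02 4.13406476e+01 4.29964656e-02] [-1.7 16.5 -5.1 -8.   0.1 -2.5  6.6 -5.9]
nA [593.6  56.4] [64.5 12.3]
nB [612.  -54.6] [ 78.  -99.4]
nC [453.6  72.8] [-74.7  34.7]
nD [455.1 -84.3] [ -80.  -122.3]
duck head [575.9  21.7] [ 45.2 -21.6]
ducktail [489.9  11.2] [-41.1 -28.4]
hook [472.9   1.1] [-58.6 -37.8]
green [672.  126.2] [145.7  78.7]
g [ 690.1 -211. ] [ 149.4 -259. ]
g [ 397.4 -228.1] [-143.8 -263.5]
g [378.7 111.1] [-148.    76.2]
anch [ 567.1 -192.6] [  27.2 -235.3]
anchl [ 543.6 -152. ] [   5.6 -193.7]
anchr [ 459.7 -194.5] [ -80.1 -232.6]
flaptopL [639.9 273.5] [120.  227.2]
flaptopR [394.3 259.6] [-125.9  223.8]
```

```bash
python3 -c "
import cv2
im=cv2.imread('pics/top0.png')
for n,(x,y) in {'L':(215,195),'R':(300,195)}.items():
    c=im[y:y+130,x:x+110]; cv2.imwrite(f'pics/z{n}.png',cv2.resize(c,(110*4*1,130*4),interpolation=cv2.INTER_LANCZOS4))
a=cv2.imread('pics/zL.png');b=cv2.imread('pics/zR.png')
import numpy as np
c=im[195:325,215:415]; cv2.imwrite('pics/z.png',cv2.resize(c,(800,520),interpolation=cv2.INTER_LANCZOS4))
s=cv2.imread('pics/scene0.png')[115:335,175:415]; cv2.imwrite('pics/zs.png',cv2.resize(s,None,fx=2.7,fy=2.7,interpolation=cv2.INTER_LANCZOS4))"
```

```text
(no output)
```

View pics/z.png

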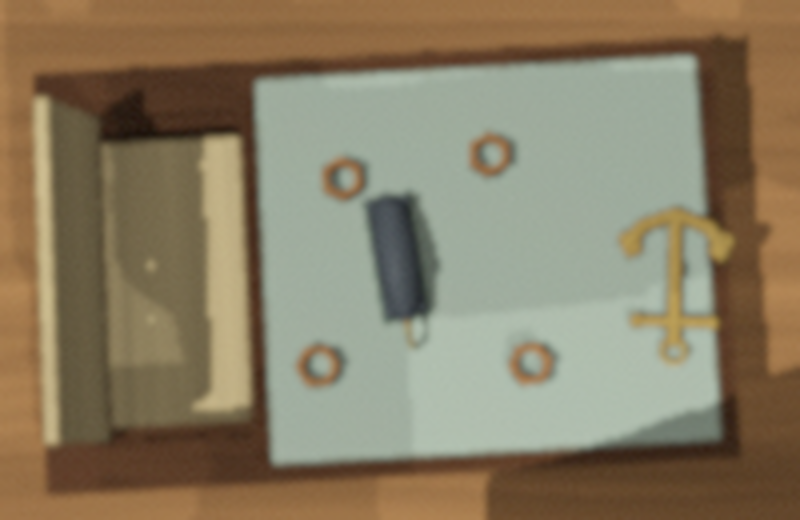

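View pics/zs.png

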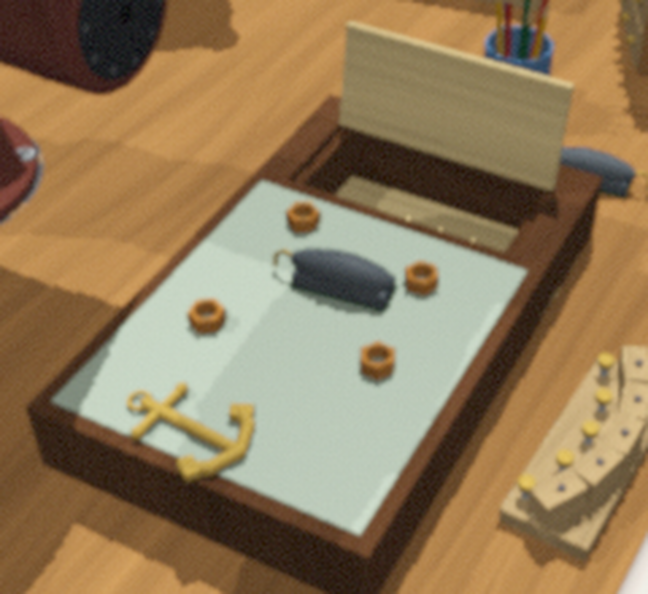

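```bash
cat >> h.py <<'E'
E
python3 - <<'E'
from h import *
from plant import arm
c=arm.calibration('top'); cs=arm.calibration('scene')
cr=lambda u,v:(u/4+215-.375,v/4+195-.375)
crs=lambda u,v:(u/2.7+175-.3,v/2.7+115-.3)
P=[((-160,240),cr(48,491)),((160,240),cr(36,76)),((-160,-280),cr(738,455))]
G=[((1,1),cr(253,78)),((1,0),cr(697,57)),((-1,0),cr(722,440)),((-1,1),cr(270,466))]
PS=[((-160,-280),crs(33,412)),((160,-280),crs(368,557)),((160,240),crs(601,180)),]
GS=[((-1,1),crs(263,181)),((-1,0),crs(53,404)),((1,0),crs(362,534)),((1,1),crs(525,268))]
def res(p):
    x,y,t,g,a,b=p; M=np.array([[np.cos(t),-np.sin(t)],[np.sin(t),np.cos(t)]]); r=[]
    for cc,PP,GG in ((c,P,G),(cs,PS,GS)):
        for k,uv in PP: r.append(M@np.array(k)+[x,y]-unproj(cc,uv,76)[:2])
        for k,uv in GG: r.append(M@np.array([k[0]*g,a if k[1] else b])+[x,y]-unproj(cc,uv,76)[:2])
    return np.concatenate(r)
s=least_squares(res,[530,40,0.04,145,80,-260],loss='soft_l1',f_scale=4); print(s.x.round(4)); print(res(s.x).reshape(-1,2).round(1).tolist())
x,y,t=s.x[:3]; M=np.array([[np.cos(t),-np.sin(t)],[np.sin(t),np.cos(t)]])
f=lambda w:(M.T@(w-[x,y])).round(1)
for n,uv in [('A',(345,178)),('B',(491,154)),('C',(321,365)),('D',(532,363))]:
    w=unproj(c,cr(*uv),92)[:2]; print(n,w.round(1),f(w))
for n,uv in [('A',(422,270)),('B',(378,354)),('C',(303,211)),('D',(207,309))]:
    w=unproj(cs,crs(*uv),92)[:2]; print(n,w.round(1),f(w))
for n,uv,z in [('ducktail TL',(369,203),100),('tail TR',(408,195),100),('BL',(388,320),95),('BR',(425,315),95),('hook',(417,346),85),('anchor L',(622,243),88),('lipT',(240,130),76),('lipB',(253,410),76)]:
    w=unproj(c,cr(*uv),z)[:2]; print(n,f(w))
for n,uv,z in [('tail',(390,303),80),('hook',(275,258),90),('front',(292,287),80)]:
    w=unproj(cs,crs(*uv),z)[:2]; print(n,f(w))
# flap angle
for n,uvs,xx in [('scene L',(345,25),-122),('scene R',(571,84),122)]:
    best=[]
    for th in np.arange(1.5,2.05,.02):
        yb=200-113.5*np.cos(th); zb=76+113.5*np.sin(th)
        q=M@np.array([xx,yb])+[x,y]; best.append((np.linalg.norm(proj(cs,[q[0],q[1],zb])-np.array(crs(*uvs))),th))
    print(n,min(best))
E
```

```text
[ 5.314187e+02  4.702800e+01  5.770000e-02  1.448676e+02  7.316150e+01
 -2.649007e+02]
[[-2.6, -0.2], [3.1, 1.4], [-0.9, -4.0], [-1.2, -0.1], [1.3, 1.6], [2.3, 0.1], [3.1, -0.3], [-8.1, -0.7], [1.2, -0.9], [-0.9, 5.0], [-0.7, 0.7], [-2.0, 0.2], [-0.4, -2.1], [2.9, -0.2]]
A [594.4  56.9] [63.5  6.2]
B [612.9 -52.9] [  75.6 -104.5]
C [454.3  73.7] [-75.5  31.1]
D [456.2 -83.4] [ -82.6 -125.8]
A [595.1  60.6] [64.4  9.8]
B [614.4 -51.9] [  77.2 -103.6]
C [455.4  75.7] [-74.3  33. ]
D [457.1 -81.7] [ -81.6 -124.2]
ducktail TL [ 42.8 -11. ]
tail TR [ 47.2 -40.5]
BL [-45.  -20.5]
BR [-42.8 -48.3]
hook [-65. -41.]
anchor L [   3.4 -198.9]
lipT [106.6  84.9]
lipB [-105.7   84.5]
tail [ 52.5 -31.5]
hook [-64.5 -36.4]
front [-36.6 -54.1]
scene L (np.float64(0.04494256252239887), np.float64(1.6600000000000001))
scene R (np.float64(0.8990904162889829), np.float64(1.7200000000000002))
```

```bash
cat >> h.py <<'E'
BX,BY,BT=531.4,47.0,0.0577
MB=np.array([[np.cos(BT),-np.sin(BT)],[np.sin(BT),np.cos(BT)]])
def w2b(p): return np.append(MB.T@(np.asarray(p)[:2]-[BX,BY]),p[2])
def b2w(p): return np.append(MB@np.asarray(p)[:2]+[BX,BY],p[2])
def go(bx,by,tipz,dirdeg=0):
    """tool shift to bring tip to board (bx,by,tipz) with tool x at dirdeg from board +y towards -x"""
    from plant import arm
    s=arm.state(); T=R.from_quat(s['tool_rot']); ps=BT+np.pi/2+np.radians(dirdeg)
    G=R.from_euler('z',ps)*R.from_euler('x',np.pi)
    tgt=b2w([bx,by,tipz+19])
    print('t',round(s['time_s'],2),'board tip',(w2b(s['tcp_pos'])-[0,0,19]).round(1),'F',s['contact_force'].round(1),'w',round(s['width'],1))
    print('shift now-axes',T.inv().apply(tgt-s['tcp_pos']).round(1),'shift target-axes',G.inv().apply(tgt-s['tcp_pos']).round(1),'rot',(T.inv()*G).as_rotvec().round(3))
E
python3 - <<'E'
from h import *
from plant import arm
go(-75,-12,110)
c=arm.calibration('top')
print('mug',unproj(c,(170,270),95),w2b(unproj(c,(170,270),95)))
print(arm.state()['joint_positions'])
E
```

```text
t 0.1 board tip [-409.3 -603.1  230.6] F [-0.1 -1.1 -0.6] w 85.3
shift now-axes [ 449.1 -509.1  121.3] shift target-axes [591.1 334.3 120.6] rot [-1.000e-03 -1.000e-03 -1.363e+00]
mug [500.29386687 446.97123955  95.        ] [ -7.98882992 401.09944226  95.        ]
[-1.52272369e+00  1.04627339e-01  9.65462212e-02  1.56389943e+00
  2.02175928e-05  1.35309138e+00]
```

```bash
python3 -m pendant '37 -31 0 0 0 -0.136 1; 41 -26 0 0 0 -0.136 1; 44 -20 0 0 0 -0.136 1; 46 -14 0 0 0 -0.136 1; 48 -8 0 0 0 -0.136 1' 20; python3 -c "
from h import *
go(-75,-12,110)"
```

```text
time_s: 0.6
tcp_pos: [293.4, -375.4, 244.9]
tool_rot: [0.887, 0.462, 0.001, -0.004]
contact_force: [1.5, -0.2, -0.4]
width: 12.3
t 0.6 board tip [-261.9 -407.9  225.9] F [ 1.5 -0.2 -0.4] w 12.3
shift now-axes [426.  -97.8 118.7] shift target-axes [395.9 186.9 115.9] rot [-0.004 -0.007 -0.668]
```

```bash
python3 -m pendant '47 -11 0 0 0 -0.134 1; 48 -4 0 0 0 -0.134 1; 48 2 0 0 0 -0.134 1; 47 8 0 0 0 -0.134 1; 46 15 0 0 0 -0.134 1' ; python3 -c "
from h import *
go(-75,-12,110)"
```

```text
time_s: 1.1
tcp_pos: [382.8, -142.4, 244.9]
tool_rot: [0.676, 0.737, 0.003, -0.003]
contact_force: [2.0, 0.4, 0.2]
width: 0.0
t 1.1 board tip [-159.3 -180.6  225.9] F [2.  0.4 0.2] w 0.0
shift now-axes [165.   89.3 117.3] shift target-axes [168.6  84.3 115.9] rot [-0.001 -0.009  0.029]
```

```bash
python3 -m pendant '42 22 10 0 -0.009 0.029 1; 42 21 20 0 0 0 1; 42 21 25 0 0 0 1; 38 20 25 0 0 0 1; 0 0 0 0 0 0 1' ; python3 - <<'E'
from h import *
from plant import arm
go(-75,-10,80)
for n in ('top','wrist','scene'):
    cv2.imwrite(f'pics/{n}1.png',arm.camera(n)[:,:,::-1])
E
```

```text
time_s: 1.6
tcp_pos: [454.0, 31.7, 166.4]
tool_rot: [0.682, 0.731, 0.0, 0.001]
contact_force: [-0.9, -0.8, -0.0]
width: -0.1
t 1.6 board tip [-78.2 -10.8 147.4] F [-0.9 -0.8 -0. ] w -0.1
shift now-axes [ 0.9  3.  67.4] shift target-axes [ 0.8  3.2 67.4] rot [0.002 0.002 0.011]
```

View pics/wrist1.png

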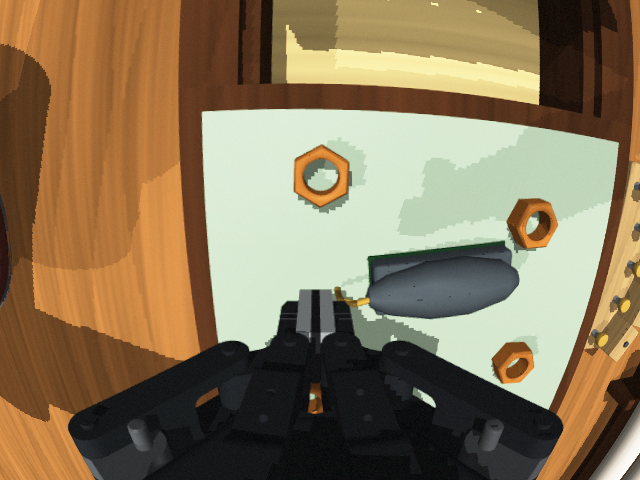

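View pics/scene1.png

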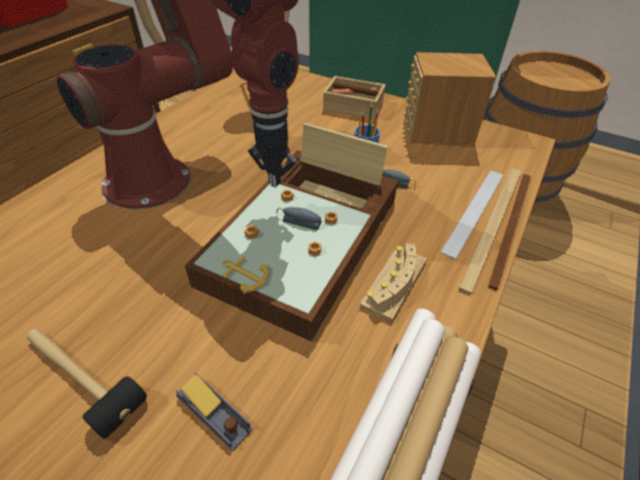

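```bash
cat >> h.py <<'E'
def unprojw(cal,uv,z):
    f=240/np.tan(np.radians(cal['vfov'])/2); E=np.array(cal['extrinsics'])
    x,y=uv[0]-cal['cx'],uv[1]-cal['cy']; r=np.hypot(x,y); th=r/f
    d=np.array([np.sin(th)*x/r,-np.sin(th)*y/r,-np.cos(th)]); d=E[:3,:3]@d; o=E[:3,3]
    return o+d*(z-o[2])/d[2]
E
python3 - <<'E'
from h import *
from plant import arm
c=arm.calibration('wrist'); print(c['vfov'],c['cx'],c['cy'],np.array(c['extrinsics'])[:3,3])
for n,uv,z in [('C',(321,176),92),('A',(531,223),92),('B',(513,363),92),('hook',(336,293),82),('tailtip',(519,280),95),('Acorn',(508,215),92),('duckfrontedge',(370,300),90),('gTL',(203,112),76),('gTR',(619,142),76),('lipL',(240,83),76),('lipmid',(400,88),76),('tipL',(301,291),147),('tipR',(333,291),147)]:
    print(n,w2b(unprojw(c,uv,z)).round(1))
E
```

```text
65.70646984690485 315.13593227358103 237.732674611568 [448.21427732 104.27122499 292.40697657]
C [-75.3  33.2  92. ]
A [58.5  8.4 92. ]
B [  71.  -100.1   92. ]
hook [-64.8 -41.6  82. ]
tailtip [ 55.1 -29.4  95. ]
Acorn [39.9 13.2 92. ]
duckfrontedge [-44.2 -42.7  90. ]
gTL [-144.4   70.2   76. ]
gTR [148.1  68.8  76. ]
lipL [-121.9   86.3   76. ]
lipmid [-29.5  84.2  76. ]
tipL [-84.6  -8.7 147. ]
tipR [-70.7  -8.6 147. ]
```

```bash
python3 -m pendant '1 3 25 0 0 0.011 1; 0 0 25 0 0 0 1; 0 0 16 0 0 0 1; 0 0 0 0 0 0 1' ; python3 - <<'E'
from h import *
go(-75,85,80)
from plant import arm
print(arm.state()['joint_positions'].round(2))
E
```

```text
time_s: 2.15
tcp_pos: [460.5, 21.9, 106.7]
tool_rot: [0.691, 0.723, 0.002, 0.007]
contact_force: [-0.2, 0.4, -0.5]
width: -0.2
t 2.15 board tip [-72.2 -21.   87.7] F [-0.2  0.4 -0.5] w -0.2
shift now-axes [106.   -4.2   6.9] shift target-axes [106.   -2.8   7.7] rot [ 0.013  0.008 -0.013]
[-0.24 -0.33 -0.57  1.32 -0.    1.29]
```

```bash
python3 -m pendant '15 -2 5 0.013 0.008 -0.013 1; 10 0 0 0 0 0 1; 10 0 0 0 0 0 1' ; python3 - <<'E'
from h import *
go(-75,85,80)
E
```

```text
time_s: 2.45
tcp_pos: [458.1, 55.6, 104.7]
tool_rot: [0.688, 0.725, 0.001, 0.001]
contact_force: [1.1, -0.7, -0.5]
width: -0.1
t 2.45 board tip [-72.7  12.8  85.7] F [ 1.1 -0.7 -0.5] w -0.1
shift now-axes [72.2 -2.6  5.7] shift target-axes [72.2 -2.3  5.7] rot [ 0.003  0.    -0.005]
```

```bash
python3 -m pendant '13 -1 4 0 0 -0.005 1; 13 -1 2 0 0 0 1; 13 0 1 0 0 0 1; 13 0 0 0 0 0 1; 13 0 0 0 0 0 1' ; python3 - <<'E'
from h import *
go(-75,85,80)
from plant import arm
cv2.imwrite('pics/w2.png',arm.camera('wrist')[:,:,::-1])
E
```

```text
time_s: 2.95
tcp_pos: [453.0, 126.6, 100.0]
tool_rot: [0.685, 0.728, 0.002, 0.003]
contact_force: [0.3, 0.2, -0.1]
width: 0.0
t 2.95 board tip [-73.6  84.   81. ] F [ 0.3  0.2 -0.1] w 0.0
shift now-axes [ 1.  -1.4  1. ] shift target-axes [ 1.  -1.4  1. ] rot [0.008 0.002 0.003]
```

View pics/w2.png

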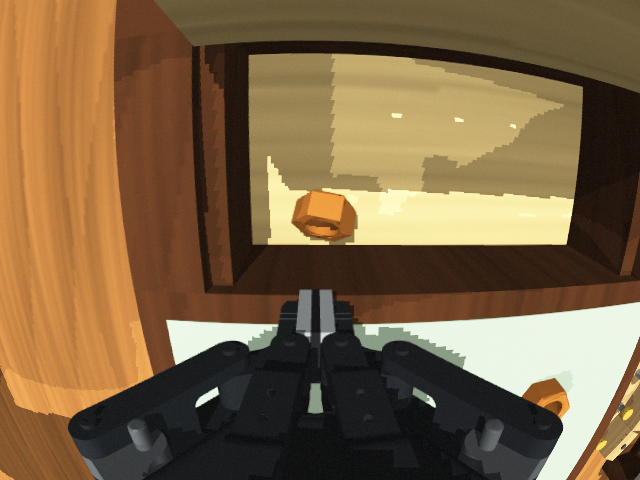

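```bash
python3 -m pendant '0 0 -45 0.008 0 0 1; -40 0 -15 0 0 0 1; -48 0 0 0 0 -0.06 1; -48 0 0 0 0 -0.06 1; -48 0 0 0 0 0 1' ; python3 - <<'E'
from h import *
go(-78,-162,81,7)
from plant import arm
cv2.imwrite('pics/w3.png',arm.camera('wrist')[:,:,::-1])
E
```

```text
time_s: 3.5
tcp_pos: [472.8, -50.3, 163.1]
tool_rot: [0.631, 0.776, -0.0, 0.001]
contact_force: [0.9, 0.1, -0.5]
width: -0.2
t 3.5 board tip [-64.1 -93.8 144.1] F [ 0.9  0.1 -0.5] w -0.2
shift now-axes [-65.3 -23.8  63.2] shift target-axes [-66.  -22.1  63.1] rot [0.001 0.001 0.026]
```

View pics/w3.png

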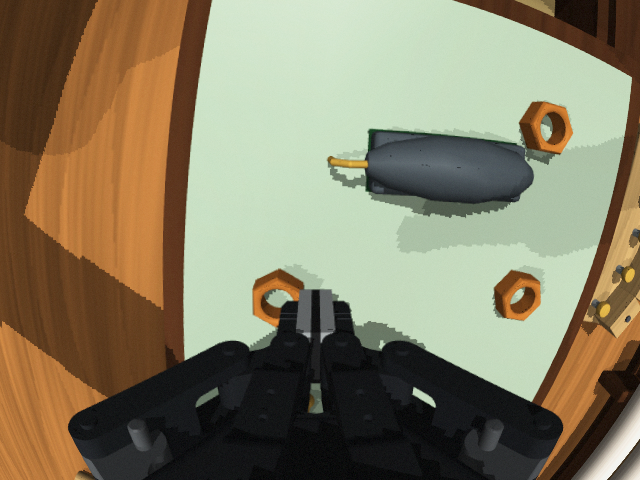

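```bash
python3 - <<'E'
from h import *
from plant import arm
c=arm.calibration('wrist')
for n,uv,z in [('D',(277,298),92),('hook',(330,161),82),('basecorner',(368,193),78),('base2',(370,130),78),('A',(546,128),92),('B',(518,295),92),('tail',(533,174),95)]:
    print(n,w2b(unprojw(c,uv,z)).round(1))
E
python3 -m pendant '-40 -15 0 0 0 0 1; -30 -10 10 0 0 0.026 1; 0 0 20 0 0 0 1; 0 0 10 0 0 0 1'; python3 - <<'E'
from h import *
go(-78,-162,81,7)
E
```

```text
D [ -82.9 -124.5   92. ]
hook [-63.8 -43.3  82. ]
basecorner [-39.3 -58.5  78. ]
base2 [-44.1 -23.   78. ]
A [58.5  1.  92. ]
B [  69.9 -105.1   92. ]
tail [ 53.5 -27.8  95. ]
time_s: 3.95
tcp_pos: [465.4, -135.0, 124.8]
tool_rot: [0.644, 0.765, -0.001, 0.005]
contact_force: [-0.0, 0.3, 0.4]
width: 0.0
t 3.95 board tip [ -76.3 -177.9  105.8] F [-0.   0.3  0.4] w 0.0
shift now-axes [16.2  0.  24.6] shift target-axes [15.9  0.3 24.8] rot [ 0.006  0.009 -0.008]
```

```bash
python3 -m pendant '12 0 14 0.006 0.009 -0.008 1; 4 0 8 0 0 0 1; 0 0 0 0 0 0 1'; python3 - <<'E'
from h import *
go(-80,-145,80,7)
E
```

```text
time_s: 4.25
tcp_pos: [462.1, -115.5, 100.1]
tool_rot: [0.64, 0.769, 0.0, -0.002]
contact_force: [-0.0, 0.1, -0.2]
width: -0.2
t 4.25 board tip [ -78.5 -158.3   81.1] F [-0.   0.1 -0.2] w -0.2
shift now-axes [13.4  0.2  1.1] shift target-axes [13.4  0.2  1.1] rot [-0.002 -0.003  0.003]
```

```bash
python3 -m pendant '12 0 1 0 0 0 1; 12 0 0 0 0 0 1; 12 0 0 0 0 0 1; 12 0 0 0 0 0 1; 8 0 0 0 0 0 1'; python3 - <<'E'
from h import *
from plant import arm
go(-88,-75,80,7)
cv2.imwrite('pics/w4.png',arm.camera('wrist')[100:,:,::-1])
E
```

```text
time_s: 4.75
tcp_pos: [452.0, -55.0, 101.1]
tool_rot: [0.639, 0.769, 0.0, -0.001]
contact_force: [-0.6, -0.1, -0.8]
width: 0.0
t 4.75 board tip [-85.2 -97.2  82.1] F [-0.6 -0.1 -0.8] w 0.0
shift now-axes [22.4  0.   2.1] shift target-axes [22.4 -0.1  2.1] rot [-0.    -0.001  0.005]
```

View pics/w4.png

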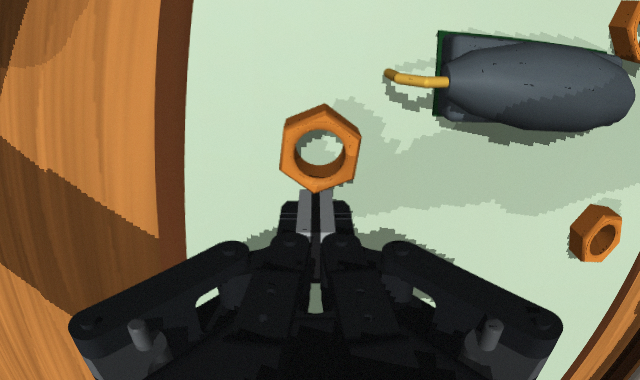

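```bash
python3 -m pendant '12 1 2 0 0 0 1; 12 0 0 0 0 0 1; 12 0 0 0 0 0 1; 10 0 0 0 0 0 1'; python3 - <<'E'
from h import *
from plant import arm
go(-85,80,80,-2)
cv2.imwrite('pics/w5.png',arm.camera('wrist')[100:,:,::-1])
E
```

```text
time_s: 5.2
tcp_pos: [444.0, -5.9, 99.3]
tool_rot: [0.639, 0.769, 0.0, -0.0]
contact_force: [-0.8, -0.3, -1.2]
width: 0.3
t 5.2 board tip [-90.3 -47.8  80.3] F [-0.8 -0.3 -1.2] w 0.3
shift now-axes [126.1  21.4   0.4] shift target-axes [127.9   0.8   0.3] rot [ 0.    -0.001  0.162]
```

View pics/w5.png

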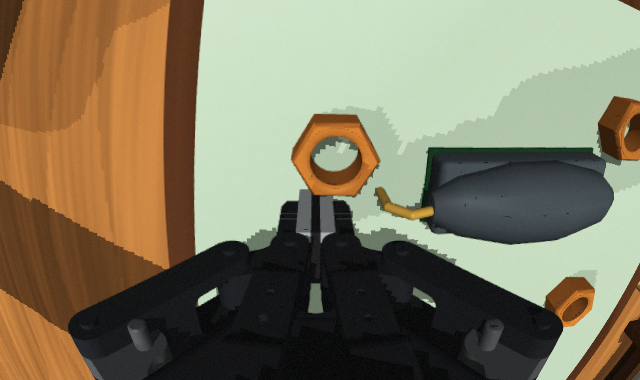

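```bash
python3 -m pendant '-8 0 0 0 0 0 1; -2 7 0 0 0 0.06 1; 0 2 0 0 0 0.06 1; 0 0 0 0 0 0 1'; python3 - <<'E'
from h import *
from plant import arm
go(-82,80,80,0)
cv2.imwrite('pics/w6.png',arm.camera('wrist')[100:,:,::-1])
E
```

```text
time_s: 5.65
tcp_pos: [455.1, -14.3, 99.2]
tool_rot: [0.684, 0.729, 0.001, -0.0]
contact_force: [-0.3, -0.6, 0.0]
width: -0.2
t 5.65 board tip [-79.7 -56.8  80.2] F [-0.3 -0.6  0. ] w -0.2
shift now-axes [136.8  -1.5   0.4] shift target-axes [136.8  -2.3   0.2] rot [ 0.    -0.001  0.005]
```

View pics/w6.png

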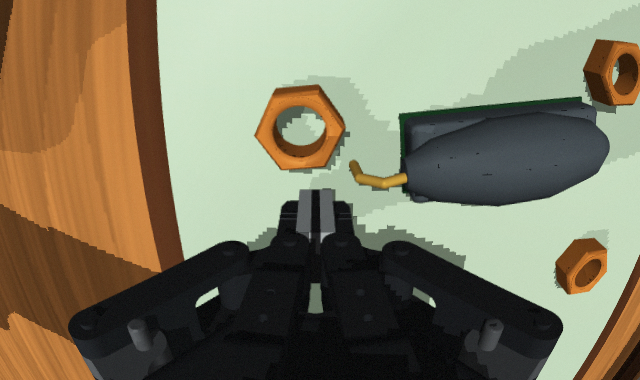

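```bash
python3 - <<'E'
from h import *
from plant import arm
c=arm.calibration('wrist')
for n,uv,z in [('D',(300,228),92),('hook',(351,262),82),('corner',(345,228),92)]:
    print(n,w2b(unprojw(c,uv,z)).round(1))
E
```

```text
D [-86.5 -17.2  92. ]
hook [-66.4 -34.2  82. ]
corner [-70.1 -17.1  92. ]
```

```bash
python3 -m pendant '3 -6 0 0 0 0 1; 10 -1 0 0 0 0.02 1; 10 0 0 0 0 0 1; 12 0 0 0 0 0 1; 12 0 0 0 0 0 1'; python3 - <<'E'
from h import *
from plant import arm
go(-84,85,80,0)
cv2.imwrite('pics/w7.png',arm.camera('wrist')[100:,:,::-1])
E
```

```text
time_s: 6.2
tcp_pos: [444.0, 32.7, 99.1]
tool_rot: [0.69, 0.724, 0.0, -0.0]
contact_force: [-0.4, 0.2, 1.0]
width: -0.4
t 6.2 board tip [-88.1  -9.2  80.1] F [-0.4  0.2  1. ] w -0.4
shift now-axes [94.3  3.1  0.2] shift target-axes [94.2  4.1  0.1] rot [-0.    -0.001 -0.011]
```

View pics/w7.png

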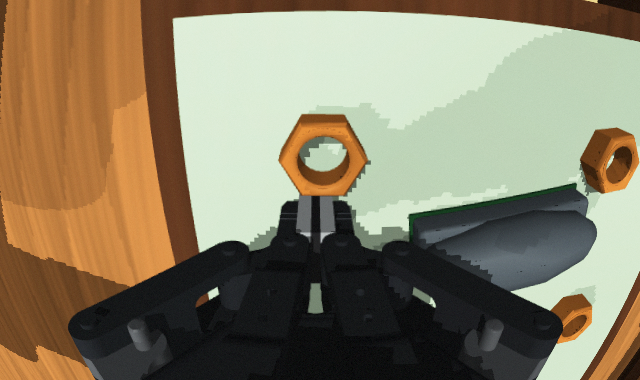

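```bash
python3 -m pendant '13 1 0 0 0 0 1; 13 1 0 0 0 0 1; 13 1 0 0 0 0 1; 13 0 0 0 0 0 1; 12 0 0 0 0 0 1'; python3 - <<'E'
from h import *
from plant import arm
go(-84,85,80,0)
cv2.imwrite('pics/w8.png',arm.camera('wrist')[100:,:,::-1])
E
```

```text
time_s: 6.75
tcp_pos: [443.2, 102.3, 99.2]
tool_rot: [0.688, 0.725, 0.0, -0.0]
contact_force: [0.1, 0.0, 0.4]
width: -0.2
t 6.75 board tip [-84.8  60.3  80.2] F [0.1 0.  0.4] w -0.2
shift now-axes [24.8  0.7  0.3] shift target-axes [24.7  0.8  0.2] rot [-0.    -0.001 -0.005]
```

View pics/w8.png

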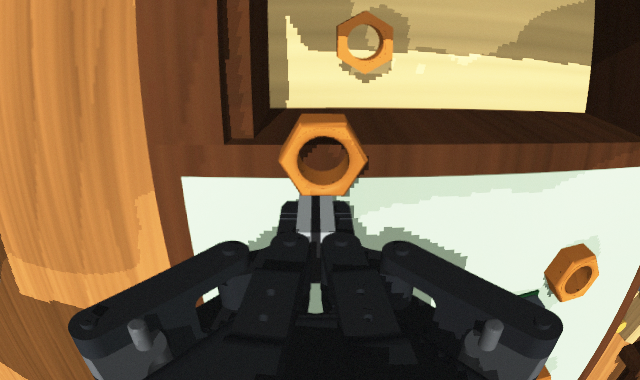

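```bash
python3 -m pendant '12 1 0 0 0 0 1; 12 1 0 0 0 0 1; 6 0 0 0 0 0 1; 0 0 -30 0 0 0 1'; python3 - <<'E'
from h import *
from plant import arm
go(77,-30,80,12)
cv2.imwrite('pics/w9.png',arm.camera('wrist')[:,:,::-1])
E
```

```text
time_s: 7.2
tcp_pos: [440.8, 136.0, 126.1]
tool_rot: [0.687, 0.727, -0.002, -0.003]
contact_force: [-0.5, -0.2, 0.6]
width: 0.4
t 7.2 board tip [-85.3  94.1 107.1] F [-0.5 -0.2  0.6] w 0.4
shift now-axes [-123.9  162.6   25.8] shift target-axes [-155.1  132.9   27.1] rot [-0.006 -0.003 -0.211]
```

View pics/w9.png

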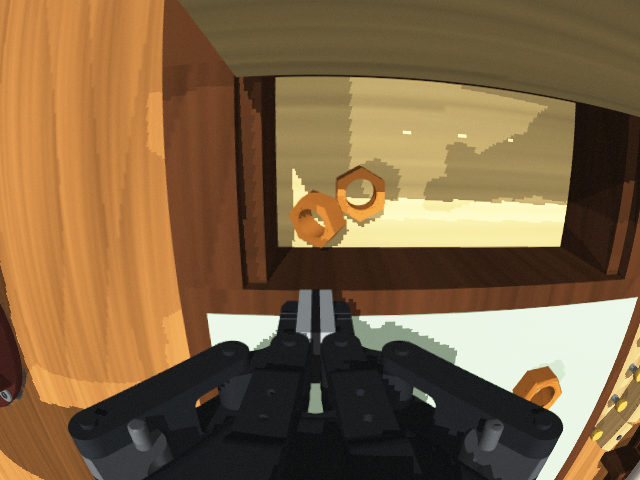

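```bash
python3 -m pendant '-10 15 -40 0 0 0 1; -28 40 0 0 0 -0.1 1; -25 41 0 0 0 -0.1 1; -25 35 0 0 0 0 1; -10 15 0 0 0 0 1'; python3 - <<'E'
from h import *
from plant import arm
go(77,-30,80,12)
cv2.imwrite('pics/w10.png',arm.camera('wrist')[:,:,::-1])
E
```

```text
time_s: 7.75
tcp_pos: [607.6, 60.6, 176.5]
tool_rot: [0.606, 0.796, 0.002, 0.002]
contact_force: [-0.5, 0.0, 0.0]
width: -0.1
t 7.75 board tip [ 76.9   9.2 157.5] F [-0.5  0.   0. ] w -0.1
shift now-axes [-38.2  -8.5  77.5] shift target-axes [-38.3  -8.   77.5] rot [0.006 0.001 0.002]
```

View pics/w10.png

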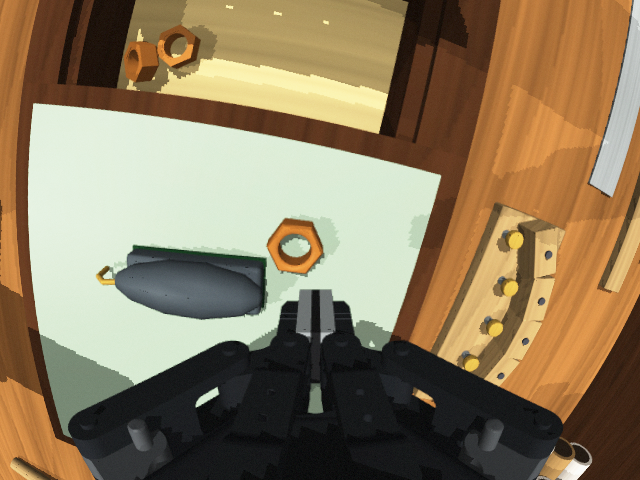

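```bash
python3 - <<'E'
from h import *
from plant import arm
c=arm.calibration('wrist')
for n,uv,z in [('A',(295,246),92),('platecorner',(265,259),78),('tail low',(266,305),85)]:
    print(n,w2b(unprojw(c,uv,z)).round(1))
E
python3 -m pendant '-30 -2 10 0 0 0 1; -12 -2 15 0 0 0 1; 0 0 10 0 0 0 1; 0 0 0 0 0 0 1'; python3 - <<'E'
from h import *
go(77,-30,80,12)
E
```

```text
A [64.6 12.5 92. ]
platecorner [47.7 -4.9 78. ]
tail low [ 53.9 -33.7  85. ]
time_s: 8.2
tcp_pos: [617.5, 17.1, 138.9]
tool_rot: [0.606, 0.795, 0.002, 0.002]
contact_force: [-0.2, 0.4, -0.7]
width: -0.3
t 8.2 board tip [ 84.2 -34.8 119.9] F [-0.2  0.4 -0.7] w -0.3
shift now-axes [ 6.3 -6.3 39.8] shift target-axes [ 6.2 -6.1 39.9] rot [0.006 0.001 0.001]
```

```bash
python3 -m pendant '4 -8 15 0 0 -0.05 1; 2 0 15 0 0 0 1; 0 0 8 0 0 0 1; 0 0 0 0 0 0 1'; python3 - <<'E'
from h import *
from plant import arm
go(75,-30,80,15)
cv2.imwrite('pics/w11.png',arm.camera('wrist')[:,:,::-1])
E
```

```text
time_s: 8.6
tcp_pos: [607.5, 24.0, 99.9]
tool_rot: [0.586, 0.81, 0.002, 0.002]
contact_force: [0.8, 0.1, -0.1]
width: 0.1
t 8.6 board tip [ 74.6 -27.4  80.9] F [ 0.8  0.1 -0.1] w 0.1
shift now-axes [-2.6 -0.3  0.9] shift target-axes [-2.6 -0.3  0.9] rot [ 0.007  0.001 -0.   ]
```

View pics/w11.png

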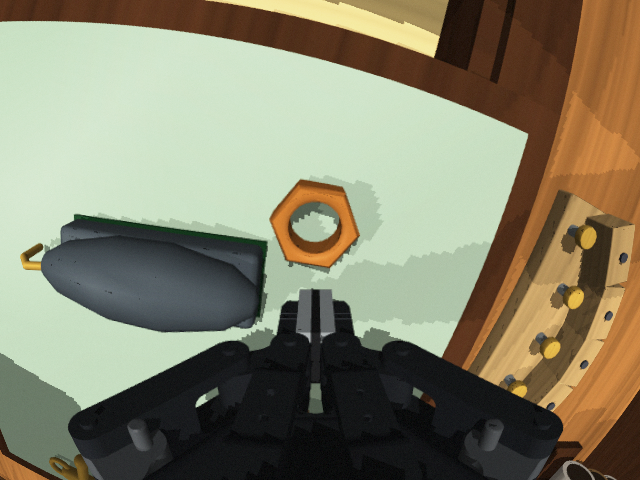

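```bash
python3 -m pendant '12 0 1 0 0 0 1; 12 0 0 0 0 0 1; 12 0 0 0 0 0 1; 12 0 0 0 0 0 1; 10 0 0 0 0 0 1'; python3 - <<'E'
from h import *
from plant import arm
go(45,85,80,15)
cv2.imwrite('pics/w12.png',arm.camera('wrist')[:,:,::-1])
E
```

```text
time_s: 9.15
tcp_pos: [589.9, 83.2, 101.9]
tool_rot: [0.586, 0.81, 0.004, 0.004]
contact_force: [-0.3, -0.0, -0.6]
width: -0.2
t 9.15 board tip [60.5 32.8 82.9] F [-0.3 -0.  -0.6] w -0.2
shift now-axes [54.5 -1.6  2.7] shift target-axes [54.5 -1.4  2.9] rot [ 0.011  0.003 -0.002]
```

View pics/w12.png

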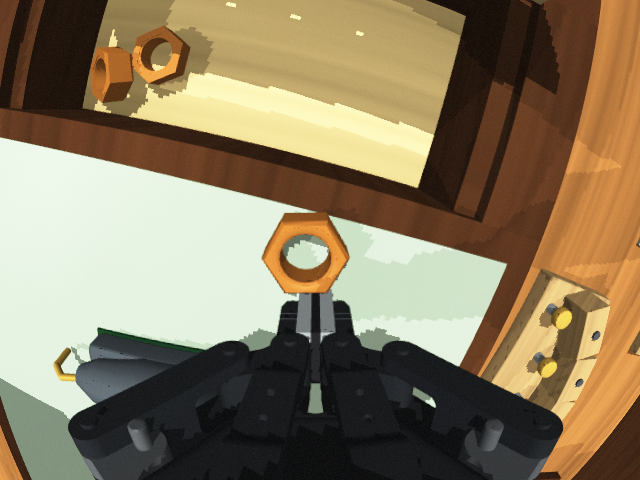

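```bash
python3 -m pendant '13 -2 3 0.01 0 0 1; 13 -1 0 0 0 0 1; 13 -1 0 0 0 0 1; 13 0 0 0 0 0 1; 8 0 0 0 0 0 1'; python3 - <<'E'
from h import *
from plant import arm
go(76,-140,150,0)
cv2.imwrite('pics/w13.png',arm.camera('wrist')[:,:,::-1])
E
```

```text
time_s: 9.7
tcp_pos: [565.0, 144.8, 98.7]
tool_rot: [0.586, 0.81, -0.001, 0.001]
contact_force: [-0.0, -0.1, 0.2]
width: -0.4
t 9.7 board tip [39.2 95.7 79.7] F [-0.  -0.1  0.2] w -0.4
shift now-axes [-237.4  -25.2  -69.8] shift target-axes [-235.7   36.8  -70.3] rot [0.    0.002 0.261]
```

View pics/w13.png

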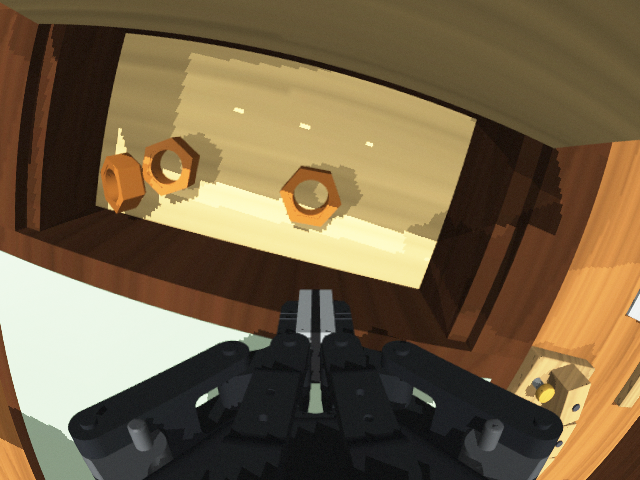

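Three are in. Now nut B: rise, go back beyond it.

```bash
python3 -m pendant '0 0 -45 0 0 0 1; -40 5 -25 0 0 0.08 1; -48 5 0 0 0 0.08 1; -48 5 0 0 0 0.08 1; -48 8 0 0 0 0 1'; python3 - <<'E'
from h import *
from plant import arm
go(76,-140,150,0)
cv2.imwrite('pics/w14.png',arm.camera('wrist')[:,:,::-1])
E
```

```text
time_s: 10.25
tcp_pos: [622.6, -28.2, 171.6]
tool_rot: [0.678, 0.735, -0.001, 0.001]
contact_force: [0.5, -0.3, 1.0]
width: 0.4
t 10.25 board tip [ 86.7 -80.4 152.6] F [ 0.5 -0.3  1. ] w 0.4
shift now-axes [-59.4 -12.1   2.7] shift target-axes [-59.6 -10.7   2.6] rot [0.    0.002 0.023]
```

View pics/w14.png

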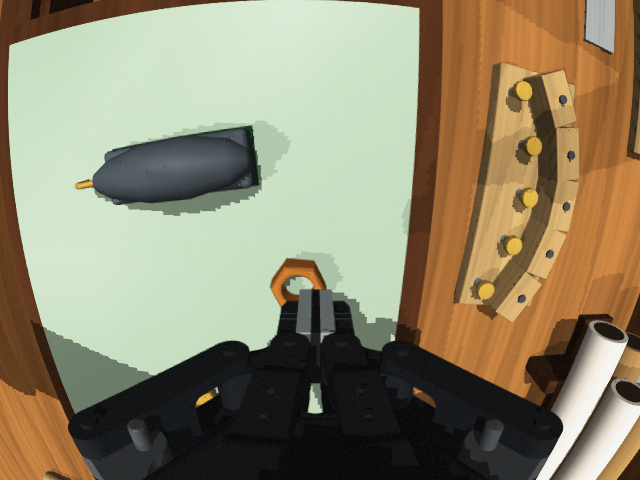

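```bash
python3 - <<'E'
from h import *
from plant import arm
c=arm.calibration('wrist')
for n,uv,z in [('B',(299,284),92),('plate1',(253,127),78),('plate2',(259,184),78)]:
    print(n,w2b(unprojw(c,uv,z)).round(1))
E
python3 -m pendant '-40 -5 0 0 0 0.02 1; -22 -3 10 0 0 0 1; 0 0 20 0 0 0 1; 0 0 20 0 0 0 1; 0 0 0 0 0 0 1'; python3 - <<'E'
from h import *
go(75,-143,80,0)
E
```

```text
B [  77.4 -104.    92. ]
plate1 [ 49.5 -13.   78. ]
plate2 [ 52.9 -46.7  78. ]
time_s: 10.8
tcp_pos: [621.2, -106.2, 120.2]
tool_rot: [0.689, 0.725, -0.001, 0.003]
contact_force: [-0.0, 1.3, 0.5]
width: -0.3
t 10.8 board tip [  80.8 -158.1  101.2] F [-0.   1.3  0.5] w -0.3
shift now-axes [15.2 -6.  21.1] shift target-axes [15.1 -5.8 21.2] rot [ 0.003  0.006 -0.008]
```

```bash
python3 -m pendant '6 -4 14 0 0.006 -0.008 1; 4 0 6 0 0 0 1; 0 0 0 0 0 0 1'; python3 - <<'E'
from h import *
from plant import arm
go(77,-90,80,0)
cv2.imwrite('pics/w15.png',arm.camera('wrist')[:,:,::-1])
E
```

```text
time_s: 11.1
tcp_pos: [617.4, -96.1, 101.8]
tool_rot: [0.686, 0.727, 0.001, 0.002]
contact_force: [0.2, -0.3, 0.4]
width: -0.1
t 11.1 board tip [  77.6 -147.9   82.8] F [ 0.2 -0.3  0.4] w -0.1
shift now-axes [57.9 -0.6  2.7] shift target-axes [57.9 -0.6  2.8] rot [0.004 0.001 0.   ]
```

View pics/w15.png

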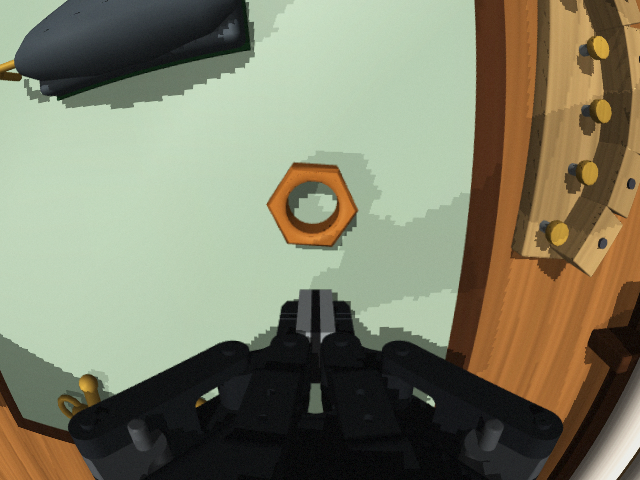

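```bash
python3 -m pendant '13 -1 2 0 0 0 1; 13 0 0 0 0 0 1; 13 0 0 0 0 0 1; 13 0 0 0 0 0 1; 12 0 0 0 0 0 1'; python3 - <<'E'
from h import *
from plant import arm
go(77,85,80,0)
cv2.imwrite('pics/w16.png',arm.camera('wrist')[100:,:,::-1])
E
```

```text
time_s: 11.65
tcp_pos: [614.1, -28.2, 103.1]
tool_rot: [0.686, 0.727, 0.002, 0.004]
contact_force: [0.1, -0.4, -1.2]
width: -0.1
t 11.65 board tip [ 78.3 -79.8  84.1] F [ 0.1 -0.4 -1.2] w -0.1
shift now-axes [164.8  -1.3   3.6] shift target-axes [164.8  -1.3   4.1] rot [ 0.008  0.003 -0.   ]
```

View pics/w16.png

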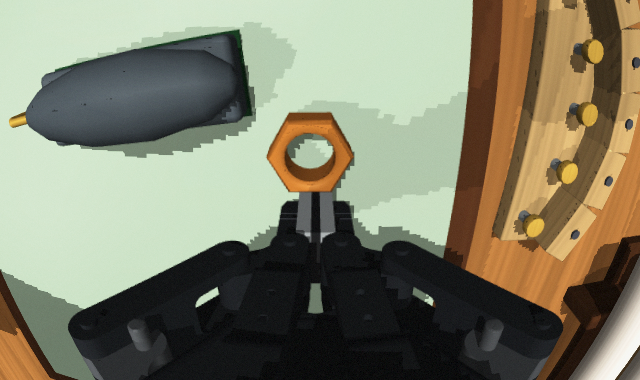

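```bash
python3 -m pendant '13 0 3 0.008 0 0 1; 13 0 1 0 0 0 1; 13 0 0 0 0 0 1; 13 0 0 0 0 0 1; 12 0 0 0 0 0 1'; python3 - <<'E'
from h import *
from plant import arm
go(77,85,80,0)
cv2.imwrite('pics/w17.png',arm.camera('wrist')[100:,:,::-1])
E
```

```text
time_s: 12.2
tcp_pos: [610.1, 42.1, 98.9]
tool_rot: [0.686, 0.727, -0.001, 0.001]
contact_force: [0.9, -1.0, 0.5]
width: 0.0
t 12.2 board tip [78.3 -9.4 79.9] F [ 0.9 -1.   0.5] w 0.0
shift now-axes [94.4 -1.3 -0.4] shift target-axes [94.4 -1.3 -0.1] rot [-0.     0.003  0.001]
```

View pics/w17.png

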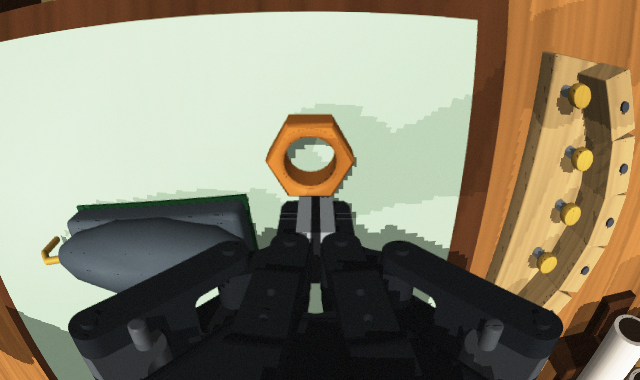

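```bash
python3 -m pendant '13 -1 0 0 0 0 1; 13 -1 0 0 0 0 1; 13 0 0 0 0 0 1; 13 0 0 0 0 0 1; 13 0 0 0 0 0 1'; python3 -m pendant '13 -1 0 0 0 0 1; 13 0 0 0 0 0 1; 8 0 0 0 0 0 1';  python3 - <<'E'
from h import *
from plant import arm
go(77,85,80,0)
cv2.imwrite('pics/w18.png',arm.camera('wrist')[:,:,::-1])
E
```

```text
time_s: 12.75
tcp_pos: [603.6, 113.1, 98.8]
tool_rot: [0.686, 0.727, -0.001, 0.001]
contact_force: [0.7, -0.8, 0.9]
width: -0.1
time_s: 13.05
tcp_pos: [599.9, 151.2, 98.5]
tool_rot: [0.686, 0.728, -0.001, 0.001]
contact_force: [-0.3, -0.0, 0.1]
width: 0.1
t 13.05 board tip [ 74.4 100.1  79.5] F [-0.3 -0.   0.1] w 0.1
shift now-axes [-15.1   2.5  -0.5] shift target-axes [-15.1   2.6  -0.5] rot [-0.     0.002  0.002]
```

View pics/w18.png

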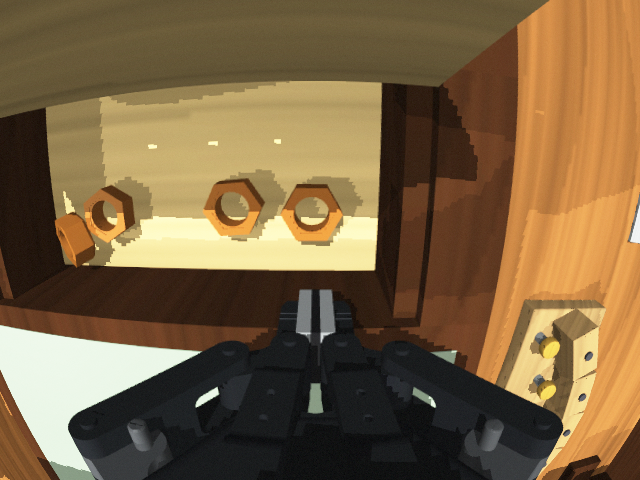

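```bash
python3 -m pendant '0 0 -45 0 0 0 1; 0 -10 -45 0 0 0 1; 5 -15 -45 0 0 0 1; 0 -15 -15 0 0 0 1; 0 0 0 0 0 0 1'; python3 - <<'E'
from h import *
from plant import arm
go(0,256,225,0)
cv2.imwrite('pics/t19.png',cv2.resize(arm.camera('top')[195:325,215:415,::-1],(800,520),interpolation=cv2.INTER_LANCZOS4))
E
```

```text
time_s: 13.6
tcp_pos: [557.1, 155.6, 251.6]
tool_rot: [0.685, 0.728, -0.003, -0.001]
contact_force: [0.0, 0.2, 0.3]
width: 0.5
t 13.6 board tip [ 31.9 107.  232.6] F [0.  0.2 0.3] w 0.5
shift now-axes [149.1 -31.4   7.5] shift target-axes [149.  -31.9   7.6] rot [-0.005  0.002  0.003]
```

View pics/t19.png

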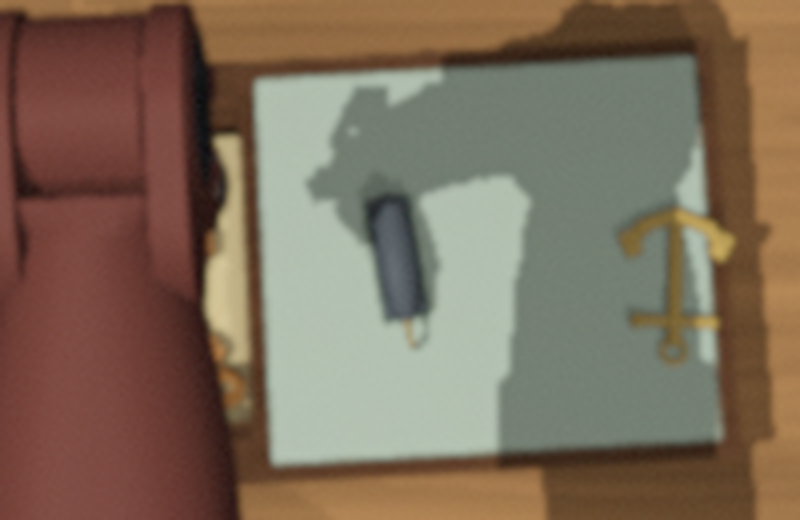

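```bash
python3 -m pendant '40 -8 0 0 0 0 1; 40 -8 0 0 0 0 1; 40 -8 0 0 0 0 1; 25 -6 0 0 0 0 1; 0 0 0 0 0 0 1'; python3 - <<'E'
from h import *
from plant import arm
go(0,256,165,0)
cv2.imwrite('pics/s20.png',cv2.resize(arm.camera('scene')[40:260,220:460,::-1],None,fx=2.5,fy=2.5,interpolation=cv2.INTER_LANCZOS4))
cv2.imwrite('pics/w20.png',arm.camera('wrist')[:,:,::-1])
E
```

```text
time_s: 14.15
tcp_pos: [519.6, 301.4, 240.9]
tool_rot: [0.687, 0.726, -0.006, -0.003]
contact_force: [0.1, -0.8, -0.3]
width: -0.1
t 14.15 board tip [  2.9 254.7 221.9] F [ 0.1 -0.8 -0.3] w -0.1
shift now-axes [ 1.5 -2.2 57. ] shift target-axes [ 1.3 -2.9 56.9] rot [-0.013  0.004 -0.003]
```

View pics/s20.png

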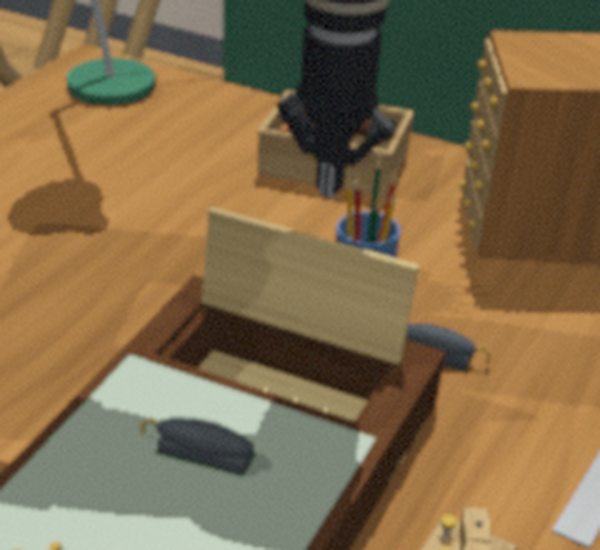

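View pics/w20.png

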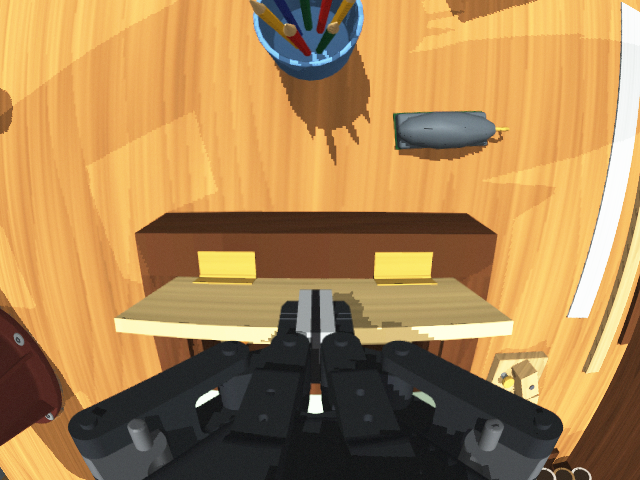

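```bash
python3 - <<'E'
from h import *
from plant import arm
c=arm.calibration('wrist')
for z in (183,189):
  for uv in [(117,319),(511,321)]: print(z,w2b(unprojw(c,uv,z)).round(1))
  print('inner',w2b(unprojw(c,(200,340),z)).round(1))
for uv in [(160,279),(470,279)]: print(w2b(unprojw(c,uv,76)).round(1))
print(w2b(unprojw(c,(168,213),76)),w2b(unprojw(c,(470,213),76)))
E
```

```text
183 [-123.1  218.6  183. ]
183 [122.7 217.8 183. ]
inner [-67.5 207.8 183. ]
189 [-118.9  222.3  189. ]
189 [118.8 221.5 189. ]
inner [-65.1 211.9 189. ]
[-140.6  198.9   76. ]
[138.6 199.   76. ]
[-123.84939975  260.06109868   76.        ] [130.45565342 259.53439737  76.        ]
```

```bash
python3 -m pendant '0 -2 25 -0.01 0 0 1; 0 0 25 0 0 0 1; 0 0 4 0 0 0 1; 0 0 0 0 0 0 1'; python3 -m pendant '-6 0 0 0 0 0 1; -6 0 0 0 0 0 1; -4 0 0 0 0 0 1';python3 - <<'E'
from h import *
go(0,230,166,0)
E
```

```text
time_s: 14.65
tcp_pos: [520.3, 294.3, 183.5]
tool_rot: [0.69, 0.724, -0.003, 0.001]
contact_force: [-0.1, -0.1, 0.4]
width: -0.1
time_s: 14.95
tcp_pos: [522.5, 276.5, 185.8]
tool_rot: [0.69, 0.723, -0.003, 0.001]
contact_force: [-1.2, 0.7, -0.9]
width: -0.2
t 14.95 board tip [  4.3 229.7 166.8] F [-1.2  0.7 -0.9] w -0.2
shift now-axes [ 0.3 -4.3  0.8] shift target-axes [ 0.3 -4.3  0.8] rot [-0.002  0.005 -0.011]
```

```bash
python3 -m pendant '-7 -3 0 0 0 -0.01 1; -7 -1 0 0 0 0 1; -7 0 0 0 0 0 1; -7 0 0 0 0 0 1; -7 0 0 0 0 0 1';python3 - <<'E'
from h import *
from plant import arm
go(0,170,150,0)
cv2.imwrite('pics/s21.png',cv2.resize(arm.camera('scene')[40:260,220:460,::-1],None,fx=2.5,fy=2.5,interpolation=cv2.INTER_LANCZOS4))
E
```

```text
time_s: 15.45
tcp_pos: [521.0, 239.0, 187.8]
tool_rot: [0.686, 0.727, -0.001, 0.001]
contact_force: [-0.3, 1.9, -0.8]
width: 0.1
t 15.45 board tip [  0.7 192.3 168.8] F [-0.3  1.9 -0.8] w 0.1
shift now-axes [-22.2  -0.7  18.9] shift target-axes [-22.3  -0.7  18.8] rot [0.001 0.003 0.   ]
```

View pics/s21.png

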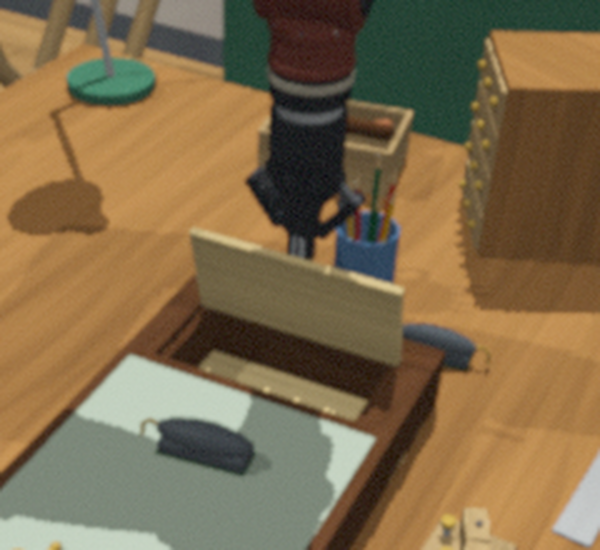

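```bash
python3 -m pendant '-8 0 2 0 0 0 1; -8 0 3 0 0 0 1; -7.5 0 3 0 0 0 1; -7 0 3.5 0 0 0 1; -7 0 4 0 0 0 1';python3 - <<'E'
from h import *
from plant import arm
go(0,145,150,0)
s=w2b(arm.state()['tcp_pos'])-[0,11,19]; print('theta',np.arctan2(s[2]-76,200-s[1]),'r',np.hypot(s[2]-76,200-s[1]))
E
```

```text
time_s: 16.0
tcp_pos: [523.5, 197.7, 171.5]
tool_rot: [0.686, 0.727, -0.001, 0.002]
contact_force: [-0.1, 1.6, 0.7]
width: 0.0
t 16.0 board tip [  0.8 150.9 152.5] F [-0.1  1.6  0.7] w 0.0
shift now-axes [-5.9 -0.8  2.5] shift target-axes [-5.9 -0.8  2.5] rot [0.001 0.004 0.   ]
theta 0.9051128925155468 r 97.2404306831923
```

```bash
python3 -m pendant '-6 0 5 0 0 0 1; -5.5 0 5.5 0 0 0 1; -5 0 6 0 0 0 1; -4.5 0 6 0 0 0 1; -4 0 6.5 0 0 0 1';python3 - <<'E'
from h import *
from plant import arm
go(0,120,90,0)
s=w2b(arm.state()['tcp_pos'])-[0,11,19]; print('theta',np.arctan2(s[2]-76,200-s[1]),'r',np.hypot(s[2]-76,200-s[1]))
cv2.imwrite('pics/s22.png',cv2.resize(arm.camera('scene')[40:260,220:460,::-1],None,fx=2.5,fy=2.5,interpolation=cv2.INTER_LANCZOS4))
E
```

```text
time_s: 16.5
tcp_pos: [525.2, 169.8, 140.2]
tool_rot: [0.687, 0.727, -0.001, 0.002]
contact_force: [0.5, 1.1, 0.4]
width: 0.1
t 16.5 board tip [  0.9 123.  121.2] F [0.5 1.1 0.4] w 0.1
shift now-axes [-2.9 -0.9 31.2] shift target-axes [-3.  -0.9 31.2] rot [ 0.001  0.004 -0.   ]
theta 0.4740881418811263 r 98.93154103698507
```

View pics/s22.png

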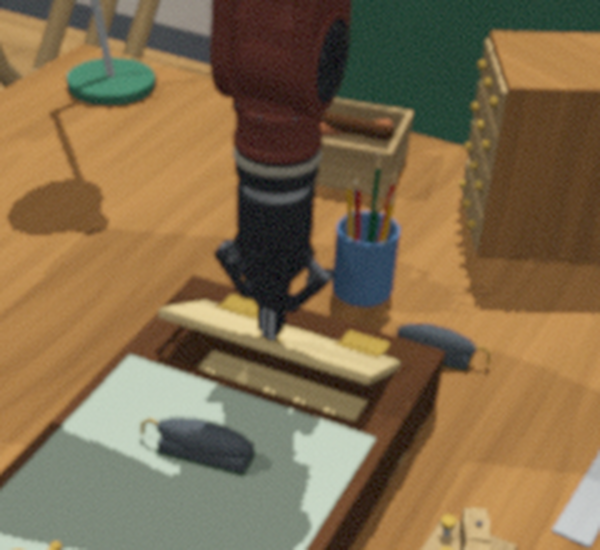

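```bash
python3 -m pendant '-2.5 0 5 0 0 0 1; -2 0 5 0 0 0 1; -1.5 0 5 0 0 0 1; -1 0 5 0 0 0 1; -0.5 0 4 0 0 0 1';python3 - <<'E'
from h import *
from plant import arm
go(0,115,76,0)
s=w2b(arm.state()['tcp_pos'])-[0,11,19]; print('theta',np.arctan2(s[2]-76,200-s[1]),'r',np.hypot(s[2]-76,200-s[1]))
E
```

```text
time_s: 17.05
tcp_pos: [525.4, 160.7, 113.3]
tool_rot: [0.687, 0.727, -0.002, 0.002]
contact_force: [-0.8, 0.1, 0.2]
width: -0.3
t 17.05 board tip [  0.6 113.8  94.3] F [-0.8  0.1  0.2] w -0.3
shift now-axes [ 1.3 -0.6 18.3] shift target-axes [ 1.2 -0.6 18.3] rot [ 0.     0.006 -0.001]
theta 0.18590310081258193 r 98.87629006733334
```

```bash
python3 -m pendant '0 0 4 0 0 0 1; 0 0 4 0 0 0 1; 0 0 3 0 0 0 1; 0 0 2 0 0 0 1';python3 - <<'E'
from h import *
from plant import arm
go(0,115,76,0)
cv2.imwrite('pics/s23.png',cv2.resize(arm.camera('scene')[40:260,220:460,::-1],None,fx=2.5,fy=2.5,interpolation=cv2.INTER_LANCZOS4))
go(0,115,76,0)
E
```

```text
time_s: 17.45
tcp_pos: [525.5, 160.5, 98.9]
tool_rot: [0.687, 0.727, -0.002, 0.002]
contact_force: [-0.3, 0.0, 0.7]
width: -0.1
t 17.45 board tip [  0.6 113.6  79.9] F [-0.3  0.   0.7] w -0.1
shift now-axes [ 1.4 -0.6  3.9] shift target-axes [ 1.4 -0.6  3.9] rot [ 0.     0.006 -0.001]
t 17.5 board tip [  0.5 113.6  79.6] F [-0.5  0.8 -0.2] w -0.1
shift now-axes [ 1.4 -0.5  3.6] shift target-axes [ 1.4 -0.5  3.6] rot [-0.     0.006 -0.001]
```

View pics/s23.png

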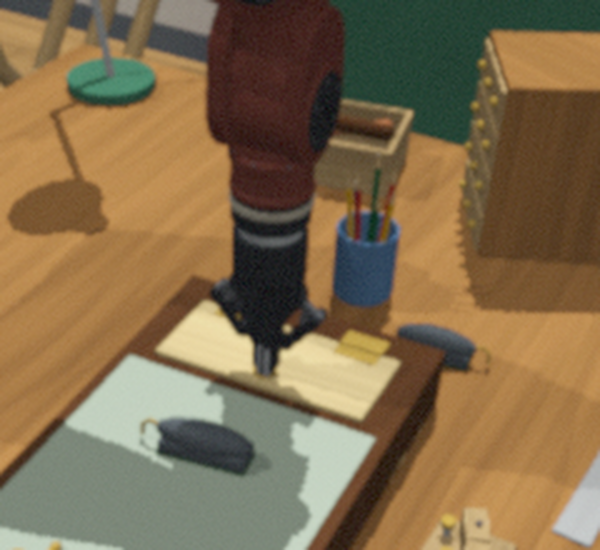

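```bash
python3 -m pendant '0 0 1.5 0 0 0 1'; python3 -m pendant '0 0 1.5 0 0 0 1';  python3 -m pendant '0 0 1 0 0 0 1'; python3 -m pendant '0 0 1 0 0 0 1'
```

```text
time_s: 17.6
tcp_pos: [525.4, 160.5, 97.2]
tool_rot: [0.687, 0.727, -0.002, 0.002]
contact_force: [-0.0, -0.5, 0.8]
width: 0.2
time_s: 17.7
tcp_pos: [525.5, 160.5, 95.7]
tool_rot: [0.687, 0.727, -0.002, 0.002]
contact_force: [0.4, -0.2, 2.1]
width: -0.2
time_s: 17.8
tcp_pos: [525.5, 160.5, 95.0]
tool_rot: [0.687, 0.727, -0.002, 0.002]
contact_force: [-4.0, -0.7, 11.0]
width: 0.4
time_s: 17.9
tcp_pos: [525.5, 160.5, 94.9]
tool_rot: [0.687, 0.727, -0.002, 0.003]
contact_force: [-5.9, 0.0, 13.9]
width: -0.3
```

```bash
python3 -m pendant '0 0 0 0 0 0 1'; python3 -m pendant '0 0 -5 0 0 0 1; 0 0 -25 0 0 0 1; 0 0 -40 0 0 0 1; -20 0 -40 0 0 0 1; -40 0 -20 0 0 0 1'; python3 -m pendant '-48 0 0 0 0 0 1; -48 0 0 0 0 0 1; -48 0 0 0 0 0 1; 0 0 0 0 0 0 1'; python3 - <<'E'
from h import *
from plant import arm
for n in ('scene','top','wrist'):
    cv2.imwrite(f'pics/{n}24.png',arm.camera(n)[:,:,::-1])
im=cv2.imread('pics/scene24.png'); cv2.imwrite('pics/s24.png',cv2.resize(im[115:335,175:415],None,fx=2.7,fy=2.7,interpolation=cv2.INTER_LANCZOS4))
im=cv2.imread('pics/top24.png'); cv2.imwrite('pics/t24.png',cv2.resize(im[195:325,215:415],(800,520),interpolation=cv2.INTER_LANCZOS4))
go(0,0,200)
E
```

```text
time_s: 18.0
tcp_pos: [525.6, 160.6, 95.3]
tool_rot: [0.687, 0.727, -0.002, 0.003]
contact_force: [0.1, 0.1, -0.9]
width: 0.2
time_s: 18.5
tcp_pos: [525.8, 103.7, 226.3]
tool_rot: [0.685, 0.729, -0.004, -0.001]
contact_force: [1.2, -0.7, 0.2]
width: 0.1
time_s: 18.9
tcp_pos: [537.3, -48.2, 233.5]
tool_rot: [0.685, 0.729, -0.002, 0.004]
contact_force: [0.7, 0.5, 0.0]
width: -0.0
t 19.05 board tip [  0.3 -90.4 214.4] F [-0.7  0.4  0.3] w -0.1
shift now-axes [90.4  0.4 13.9] shift target-axes [90.4 -0.3 14.4] rot [0.002 0.006 0.009]
```

View pics/s24.png

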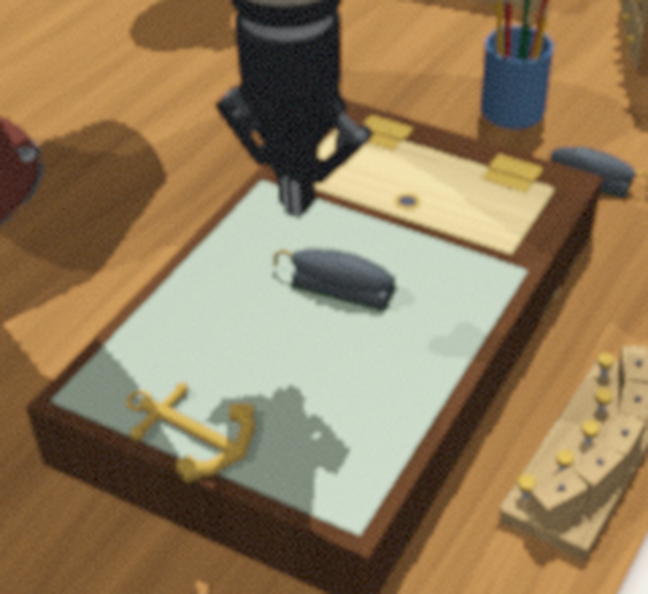

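View pics/wrist24.png

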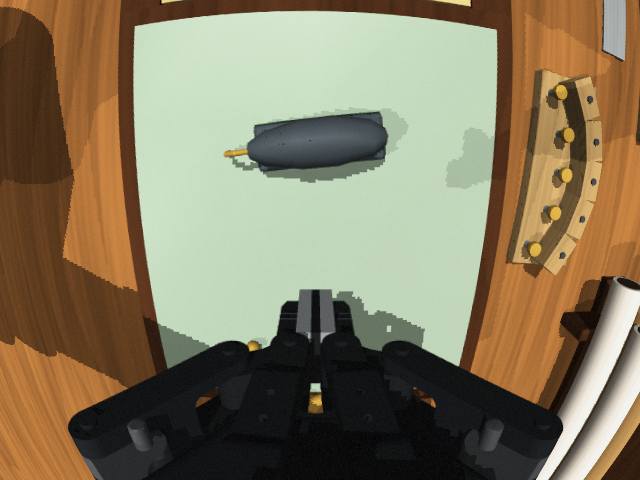

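View pics/t24.png

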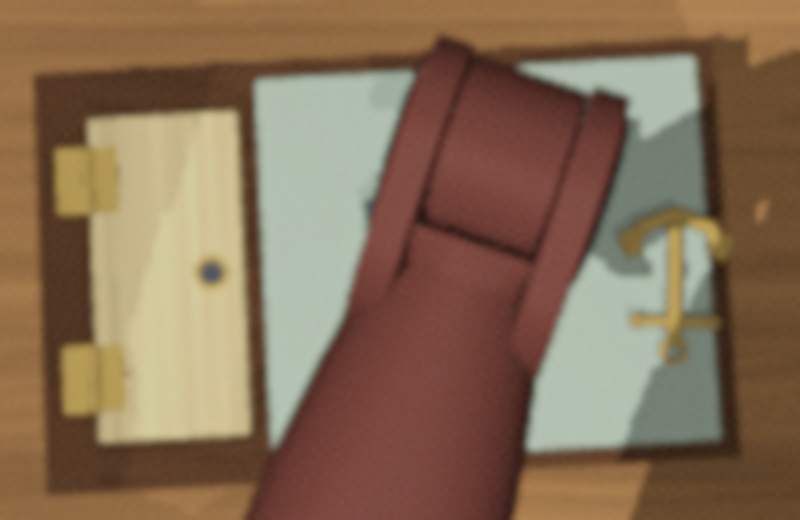

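```bash
python3 - <<'E'
from h import *
from plant import arm
ct,cs=arm.calibration('top'),arm.calibration('scene')
for th in (0,.05,.1):
  for xx in (-122,122):
    p=b2w([xx,200-113.5*np.cos(th),76+113.5*np.sin(th)])
    a=proj(cs,p); b=proj(ct,p)
    print(th,xx,'s24',((a+.3-[175,115])*2.7).round(1),'t24',((b+.375-[215,195])*4).round(1))
E
python3 -c "
import cv2
im=cv2.imread('pics/scene24.png')[150:220,280:390]; cv2.imwrite('pics/f.png',cv2.resize(im,None,fx=7,fy=7,interpolation=cv2.INTER_CUBIC))"
```

```text
0 -122 s24 [288.9 179.7] t24 [251.3 432. ]
0 122 s24 [510.6 253.4] t24 [237.  110.1]
0.05 -122 s24 [288.7 175.2] t24 [250.5 432. ]
0.05 122 s24 [511.2 248.8] t24 [236.1 109. ]
0.1 -122 s24 [288.7 170.5] t24 [249.2 432. ]
0.1 122 s24 [511.9 244. ] t24 [234.9 108. ]
```

View pics/f.png

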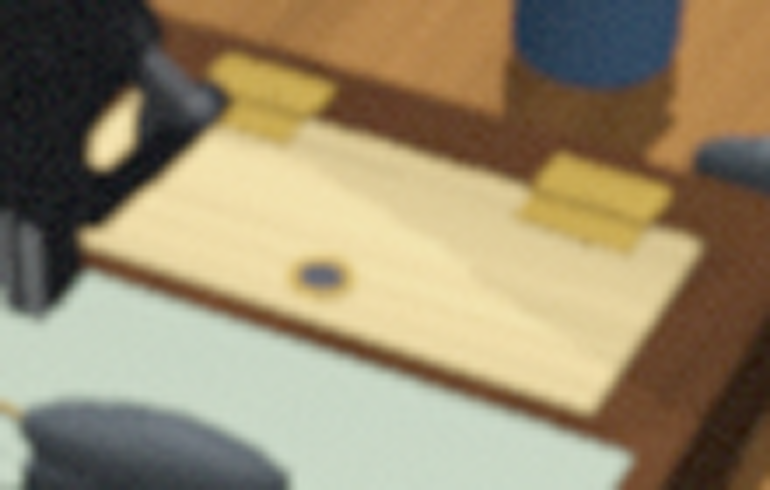

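```bash
python3 -c "
from plant import arm
print(arm.state()['contact_force']); print(arm.hand_in())"
```

```text
[-0.68306142  0.39742282  0.32146435]
the job is handed in; nothing more can be done
None
```

All four nuts are in the parts well and the flap is shut flush over it. I handed the job in at about 19 s, with the gripper held clear above the board.

- **Nuts:** I swept them in one at a time with the fingers closed. The wrist camera showed all four on the well floor before I moved the flap.
- **Flap:** I pushed it over from outside along its arc and pressed it down. The fingertips stopped at z = 76 mm, the height of the board's face, with a peak of about 14 N vertically and 6 N sideways. In the scene picture, its right-hand free corner lies where a fully shut flap should be. The gripper hid the left-hand corner, so I could not check that one the same way.
- **Other things:** The duck on the board and the anchor show at the same pixels before and after. The second duck, mug and jig look undisturbed. I did not compare the mallet or plane before and after, but the arm stayed well above the table there.

One small mend was needed. Nut 4 (by my count the front nut at the right-hand end) drifted about 8 mm off the finger centre beside the duck's hook. I backed off, realigned and finished the push without touching the hook. None of the checks failed.

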